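# Clear the valve unit's deck, fit its knob on the D-shaft and hold it pressed

## Robot

A 7-joint arm with a two-finger parallel gripper is mounted at the origin on the work surface. World frame = base frame: x ahead of the robot, y to its left, z up, the work surface at z = 0. Lengths are in m, angles in rad, forces in N, time in s.
With the tool pointing down it reaches from about 0.425 to 1.025 m from the base axis. Payload 3.6 kg.
Tool frame: the origin (TCP) lies at the very end of the fingers, on their centre line; the grasp point (between the pads) lies behind it (tcp_to_grasp is the z of the grasp point in the tool frame, in m); z points along the fingers, y is the line along which they close (so a half turn about z gives the same grasp; the last joint's range is limited). The gripper opens to 85 mm and grips with 20 to 120 N. Pads are 22 mm wide; open, the fingers measure 114 mm over their backs; the gripper's body (76 mm by 85 mm) begins 54 mm behind the grasp point. The pads swing forward as they close: fully open they stand 13 mm farther back than shut.
Start: joints at [1.069, 0.591, 0.048, 1.609, -0.033, 0.943, -0.034], TCP at [0.288, -0.666, 0.231] pointing down, gripper open.
Joint ranges: [-2.69, 2.69], [-0.47, 2.24], [-1.27, 1.36], [0.19, 2.51], [-1.53, 4.68], [0.08, 2.07], [-3.09, 3.09]. Speed limits (rad/s): [2.57, 2.57, 3.14, 3.14, 3.14, 3.14, 3.14].

## Interface

Orientations are given as a unit quaternion [w, x, y, z].
In Python, from bench import sense, get_image, finish_job, tcp_to_grasp gives the robot as it stands. The module is installed in compiled form; this text tells all that it offers.
- The arm moves only by the tool drive_tool, never from a script. Its argument "commands" is text: rows parted by semicolons, each of 7 numbers parted by spaces: the closure, from 0 (fully open) to 1 (shut), then the shift along the tool's x, y, z normalised to -1 to 1, where 1 is 0.3 m, then the turn, a rotation vector about the tool's x, y, z normalised to -1 to 1, where 1 is pi rad. A call has 1 to 20 rows; each row shifts and turns the commanded pose from where the row before left it, along the tool's axes as they then stand; what a row does not reach is not made up. A row lasts 1/12 s, in which the tool goes at most 41.7 mm and 7.16 degrees, less where a joint would pass 70% of its speed; a pose out of reach is approached as far as the arm can. A call with a number of a shift or a turn outside -1 to 1 is refused whole. A call with a gripper value outside its range is refused whole. The fingers move at their own pace and stop on an object; "newtons" is the grip in N (left out, the last holds). Time passes only in rows, so rows that do not move let the fingers close. It gives the time, the measured TCP pose, the force, the opening and the grip force at its end, in the units of the state.
- sense(): the state, without advancing time (a new reading comes with each control period).
- get_image(name): name is "scene" or "top" or "wrist"; returns a dict with "frame" (384x512x3 uint8, red, green, blue), "z_map" (384x512 float32, m along the optical axis (not along the pixel's ray), 0 where there is no reading), "fx", "fy", "cx", "cy" (pixels), "rvec" (rotation vector, rad) and "tvec" (3), from world to camera coordinates, as OpenCV has them; the wrist camera has in their place "tool_from_camera" (4x4, takes a point from camera to tool coordinates, whose origin is the TCP and whose axes are the flange's). Camera axes: x right, y down, z forward; pixel columns grow to the right and rows downward; lengths in m; the calibration is good to about 2 mm. A picture is of the moment at which its call begins: read the wrist's pose just before it.
- finish_job(): hands the job in; it is judged then, once.
The state is a dict: "time": time; "q": joint angles; "dq": joint speeds; "effort": joint torques, N m; "ee_pos": TCP position; "tcp_rot": TCP orientation; "force": force on the tool from outside, world axes, zero at the start; "torque": the same for the moment, N m; "gripper_width": finger opening in m; "grasp_force": force on a finger pad.
Only numpy, scipy, OpenCV 4.12 (cv2) and the standard library are available. Lean on these libraries where they do the work, as an engineer would, in place of code of your own. Each camera call takes 0.05 s, during which the arm holds its last target. There are 200 camera calls.

## Task

Clear the two brown offcuts off the valve unit's deck into the small empty green scrap bin beside it, then take the black knob, turn it so that its nose points the same way as the lug on the stem's collar, and push it fully home onto the D-shaft. Press the knob down against the stem's spring as far as it goes and finish while still holding it pressed down. Leave the jar, wrench, electric screwdriver and spool where they are.

Things in the scene. Friction and masses are not known exactly. Their poses are not given: they have to be found in the camera images.
- unit: air-valve unit, a fixed grey box 146 x 186 (x, y) x 37 mm with an aluminium deck plate 150 x 190 x 8 mm on it, deck top 45 mm above its origin (centre of its underside, on the table). A brass bush (radius 16, 4 mm high) stands in the middle of the deck, and the stem comes up through it
- stem_seat (a point): centre of the top face of the stem's dark steel collar, 20 mm above the unit's deck (65 mm above the table) with the stem up; z up, x towards the collar's lug. Collar: disc of radius 20, 6 mm thick; its lug, 10 wide and 6 thick, reaches 34 mm from the axis. The stem cannot turn; the lug's direction varies from start to start
- shaft_top (a point): top centre of the bare steel D-shaft, 22 mm above the collar (87 mm above the table), same axes as stem_seat. Shaft diameter 14, its one flat 3.5 mm from the axis, square to x, on the lug's side; the top 3 mm are about 1.5 mm slimmer all round
- stem (a joint): how far the stem is pressed down, m: 0 = up, 0.008 = bottom stop. A return spring pushes it up with about 6 N at 0 and 14 N at 0.008
- knob: loose black plastic knob, about 90 g, standing on the table, bore down. Origin: centre of its underside, on the bore's axis; z up, x towards its nose. Skirt of radius 24, 6 mm thick; on it a bar grip 26 mm wide (y, flat parallel sides, x from -22 to 22), 36 mm height over all; its pointed nose ends 35 mm from the axis at +x; a white line on top runs to the nose
- knob_bore (a point): mouth centre of the knob's bore (same point as its origin): blind, 24 mm deep from below, diameter 16 with one flat 4.5 mm from the axis, square to x, on the nose's side. The knob is home when its underside sits on the collar
- knob_nose (a point): point under the tip of the knob's nose, 34 mm from the axis along the knob's x, at the height of its underside
- offcut_a: brown resin-board offcut, loose on the unit's deck, 22 g: block 26 (x) x 34 (y) x 15 mm with a step on its -y part 20 mm long, up to 26 mm height. Origin: centre of its underside
- offcut_b: brown resin-board offcut, loose on the unit's deck on the other side of the stem, 22 g: plain block 24 (x) x 38 (y) x 22 mm. Origin: centre of its underside
- bin: small empty green open-topped scrap bin, fixed, outside 140 x 140 x 75 mm high, walls and floor 5 mm. Origin: centre of its underside. It and the knob change sides from start to start
- driver: bystander: loose electric screwdriver lying on the table beyond the unit, about 240 mm long along its x, 40 mm high, origin on the table under the front part of its body
- wrench: bystander: loose steel wrench 150 mm long lying flat along its x, origin on the table under its middle
- jar: bystander: small closed jar, radius 24, 70 mm tall, origin under its centre
- spool: bystander: plain aluminium disc, radius 20, 30 mm tall, origin under its centre

How it is judged:
On the way, in this order (a step that is already met when the one before it is completed fails the run):
1. both offcuts lie in the scrap bin, let go (x of offcut_a in the frame of bin between -0.067 and 0.067 m and y of offcut_a in the frame of bin between -0.067 and 0.067 m and z of each of offcut_a, offcut_b in the frame of bin below 0.07 m and x of offcut_b in the frame of bin between -0.067 and 0.067 m and y of offcut_b in the frame of bin between -0.067 and 0.067 m and contact force between the fingers and offcut_a below 0.1 N and contact force between the fingers and offcut_b below 0.1 N), for 0.2 s.
2. the knob is fully home on the D-shaft (z of knob in the frame of stem_seat between -0.003 and 0.003 m and horizontal distance between knob and stem_seat below 0.004 m and x of knob_nose in the frame of stem_seat above 0.029 m), for 0.2 s.
At the end, for the whole second after the job is handed in: Both offcuts in the bin; knob underside within 3 mm of the collar top and 4 mm of its axis, nose within about 30 degrees of the lug; stem held down more than 5 of its 8 mm, fingers on the knob with over 3 N (all of step 2 and x of offcut_a in the frame of bin between -0.067 and 0.067 m and y of offcut_a in the frame of bin between -0.067 and 0.067 m and z of each of offcut_a, offcut_b in the frame of bin below 0.07 m and x of offcut_b in the frame of bin between -0.067 and 0.067 m and y of offcut_b in the frame of bin between -0.067 and 0.067 m and value of joint stem above 0.005 m and contact force between the fingers and knob above 3 N); the arm keeps its last pose, push and grip.
It fails at once if a bystander (driver) is displaced by more than 30 mm (distance of driver from where it was at the start of the episode above 0.03 m).
It fails at once if a bystander (wrench) is displaced by more than 30 mm (distance of wrench from where it was at the start of the episode above 0.03 m).
It fails at once if a bystander (jar) is displaced by more than 30 mm (distance of jar from where it was at the start of the episode above 0.03 m).
It fails at once if a bystander (spool) is displaced by more than 30 mm (distance of spool from where it was at the start of the episode above 0.03 m).
It also fails if it takes over 58 s, if anything falls off the work surface, if the arm or the gripper's body presses on something with over 40 N, if the wrist force passes 120 N, or if a joint passes its speed limit or range.

## Working session

There is one attempt and no reset: what is moved stays moved. The work goes in short steps, Python scripts to look and compute and a tool call to move; the robot and the scene stay as the last step left them, time stands still between calls to the robot, and variables do not carry over. Pictures are saved under pics/ and viewed, at most 10 in all, crops included, and the job is handed in when it is done.

Besides the shell and the picture viewer there is one more tool, called as name(argument=value, ...) on one line, values as JSON. drive_tool: Moves the arm, as the interface text tells. Its arguments: {"type":"object","properties":{"commands":{"type":"string"},"newtons":{"type":"number"}},"required":["commands"]}

```bash
mkdir -p pics; cat > h.py <<'E'
import numpy as np, cv2, pickle
from bench import sense, get_image, tcp_to_grasp
def pts(im):
    "world points per pixel from z_map for static cams"
    z=im["z_map"]; v,u=np.mgrid[:z.shape[0],:z.shape[1]]
    c=np.dstack([(u-im["cx"])/im["fx"]*z,(v-im["cy"])/im["fy"]*z,z])
    if "rvec" in im:
        R,_=cv2.Rodrigues(np.array(im["rvec"],float)); return (c-np.array(im["tvec"]).ravel())@R
    T=np.array(im["tool_from_camera"]); s=sense(); w,x,y,q=s["tcp_rot"]
    from scipy.spatial.transform import Rotation as Ro
    return (c@T[:3,:3].T+T[:3,3])@Ro.from_quat([x,y,q,w]).as_matrix().T+np.array(s["ee_pos"])
def save(n,f): cv2.imwrite(n,f[...,::-1])
E
python3 - <<'E'
from h import *
print(sense(),tcp_to_grasp)
t=get_image("top");s=get_image("scene")
pickle.dump((t,s),open("im0.pkl","wb"))
save("pics/top0.png",t["frame"]);save("pics/scene0.png",s["frame"])
P=pts(t);print(P[::60,::80].round(3).tolist())
E
```

```text
{'time': 0.0, 'q': array([ 1.06951412,  0.59212188,  0.04831986,  1.60984994, -0.03332322,
        0.94267197, -0.03365487]), 'dq': array([ 4.76864397e-04,  3.11933272e-04,  1.11552925e-03,  5.44030410e-05,
        3.79122172e-05,  1.34496181e-03, -1.16071745e-03]), 'effort': array([ 1.91735380e-04, -5.48697925e+01,  1.54635407e+00, -1.98121977e+01,
        9.31433140e-03,  8.71053402e-03,  2.65054474e-06]), 'ee_pos': array([ 0.2871854 , -0.66478769,  0.23012912]), 'tcp_rot': array([-1.08582445e-03,  9.79275917e-01,  2.02527572e-01, -2.85643671e-04]), 'force': array([ 0.84110719,  0.64850996, -0.04171816]), 'torque': array([-0.02693089,  0.07042085,  0.02003578]), 'grasp_force': 0.0, 'gripper_width': 0.08556014600687463} -0.0187
[[[1.58, 1.246, -0.754], [1.575, 0.862, -0.748], [1.578, 0.487, -0.757], [1.568, 0.109, -0.742], [1.566, -0.263, -0.741], [1.57, -0.635, -0.75], [1.568, -1.004, -0.75]], [[1.286, 1.227, -0.754], [1.283, 0.85, -0.75], [0.918, 0.251, 0.099], [1.281, 0.107, -0.747], [1.28, -0.261, -0.748], [1.279, -0.626, -0.745], [1.278, -0.989, -0.745]], [[0.793, 0.705, 0.002], [0.794, 0.49, -0.002], [0.793, 0.272, 0.005], [0.794, 0.058, 0.001], [0.795, -0.155, -0.003], [0.794, -0.366, 0.002], [0.795, -0.578, -0.001]], [[0.631, 0.695, 0.002], [0.627, 0.464, 0.038], [0.631, 0.267, 0.009], [0.633, 0.057, 0.0], [0.634, -0.154, -0.003], [0.634, -0.362, 0.001], [0.62, -0.507, 0.119]], [[0.472, 0.686, -0.001], [0.473, 0.475, -0.001], [0.475, 0.263, 0.006], [0.477, 0.053, 0.045], [0.477, -0.152, -0.003], [0.478, -0.357, 0.002], [0.479, -0.564, -0.001]], [[0.318, 0.679, -0.004], [0.32, 0.468, -0.001], [0.321, 0.261, -0.001], [0.323, 0.054, 0.002], [0.325, -0.15, 0.004], [0.326, -0.354, 0.001], [0.328, -0.552, 0.009]], [[0.167, 0.668, -0.003], [0.171, 0.46, 0.001], [0.173, 0.256, 0.002], [0.173, 0.053, -0.001], [0.176, -0.149, 0.0], [0.179, -0.349, 0.004], [0.179, -0.55, -0.001]]]
```

View pics/top0.png

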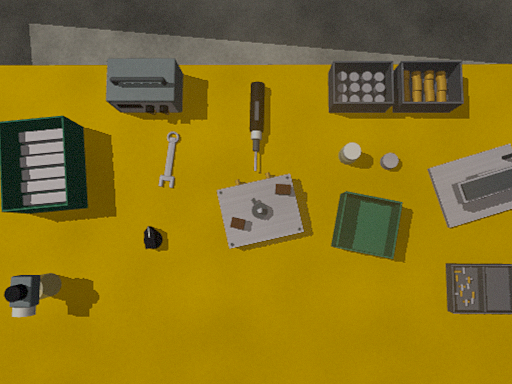

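View pics/scene0.png

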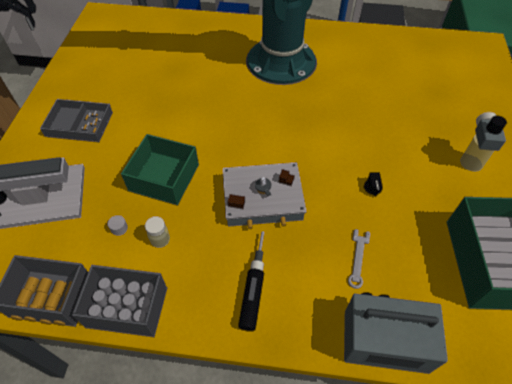

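The top view shows the unit at (260,211), with offcuts at (240,223) and (283,188). The bin is at (368,225), the knob at (152,238), the jar at (350,153), the spool at (390,160), and the driver above the unit at (257,130). The scene view agrees. Next I'll get coarse positions, then look closer with the wrist camera.

```bash
cat >> h.py <<'E'
def ray(im,uv,z,pose=None):
    "pixel(s) -> world points on plane height z"
    uv=np.atleast_2d(uv).astype(float)
    d=np.c_[(uv[:,0]-im["cx"])/im["fx"],(uv[:,1]-im["cy"])/im["fy"],np.ones(len(uv))]
    if "rvec" in im:
        R,_=cv2.Rodrigues(np.array(im["rvec"],float)); o=-R.T@np.array(im["tvec"]).ravel(); d=d@R
    else:
        from scipy.spatial.transform import Rotation as Ro
        T=np.array(im["tool_from_camera"]); w,x,y,q=pose["tcp_rot"]
        W=Ro.from_quat([x,y,q,w]).as_matrix(); o=W@T[:3,3]+np.array(pose["ee_pos"]); d=d@T[:3,:3].T@W.T
    return o+d*((z-o[2])/d[:,2])[:,None]
def blobs(m,amin=20):
    n,l,st,c=cv2.connectedComponentsWithStats(m.astype(np.uint8))
    return [(l==i) for i in range(1,n) if st[i,4]>=amin]
def rect(im,b,z,pose=None):
    "min-area rect of blob's contour cast on plane z: centre, sizes, angle deg of the long side"
    c=max(cv2.findContours(b.astype(np.uint8),0,1)[0],key=cv2.contourArea).reshape(-1,2)
    p=ray(im,c,z,pose)[:,:2]
    r=cv2.minAreaRect((p*1000).astype(np.float32)); q=cv2.boxPoints(r)
    e=max(q[1]-q[0],q[2]-q[1],key=np.linalg.norm)
    return np.round(np.array(r[0])/1000,4),np.round(r[1],1),round(np.degrees(np.arctan2(e[1],e[0]))%180,1)
E
python3 - <<'E'
from h import *
t,s=pickle.load(open("im0.pkl","rb"))
f=t["frame"].astype(int);hsv=cv2.cvtColor(t["frame"],cv2.COLOR_RGB2HSV);P=pts(t)
r,g,b=f[...,0],f[...,1],f[...,2]
u=np.zeros(r.shape,bool);u[165:260,205:315]=1
br=u&(r>b+30)&(P[...,2]>.045)&(P[...,2]<.1)
for x in blobs(br,15): print("brown",rect(t,x,.068),x.sum(),P[x][:,2].max())
k=np.zeros_like(u);k[215:260,135:175]=1
for x in blobs(k&(f.sum(2)<120)&(P[...,2]>.015),10): print("knob",rect(t,x,.036))
gb=np.zeros_like(u);gb[185:265,325:410]=1
x=max(blobs(gb&(P[...,2]>.06)),key=np.sum);print("bin",rect(t,x,.075),x.sum())
x=max(blobs(u&(P[...,2]>.037)&(P[...,2]<.055)),key=np.sum);print("unit",rect(t,x,.045),x.sum())
x=max(blobs(u&(P[...,2]>.077)),key=np.sum);print("shaft",rect(t,x,.087),P[x].mean(0),x.sum())
W=get_image("wrist");print(W["fx"],W["cx"],W["tool_from_camera"])
E
```

```text
brown (array([ 0.6036, -0.0529]), array([22.2, 34.5]), np.float32(90.2)) 143 0.07217378661436359
brown (array([0.5185, 0.0585]), array([31.7, 24.4]), np.float32(79.0)) 129 0.07471741902424339
knob (array([0.4816, 0.279 ]), array([53.6, 31.3]), np.float32(7.0))
bin (array([ 0.5164, -0.2594]), array([142.1, 139.5]), np.float32(79.1)) 652
unit (array([0.5501, 0.0038]), array([149.8, 189.8]), np.float32(103.0)) 3983
shaft (array([0.5495, 0.0032]), array([10.2, 10.2]), np.float32(135.2)) [0.54925904 0.00326082 0.08548633] 20
267.7002592382651 256.66152259890333 [[-2.87727408e-04 -9.59934188e-01 -2.80225396e-01  7.06610186e-02]
 [ 9.99999952e-01 -2.44723987e-04 -1.88449989e-04  1.50851285e-04]
 [ 1.12321711e-04 -2.80225436e-01  9.59934212e-01 -1.42664129e-01]
 [ 0.00000000e+00  0.00000000e+00  0.00000000e+00  1.00000000e+00]]
```

drive_tool(commands="0 .0845 -.085 0 0 0 0;0 .0845 -.085 0 0 0 0;0 .0845 -.085 0 0 0 0;0 .0845 -.085 0 0 0 0;0 .0845 -.085 0 0 0 0;0 .0845 -.085 0 0 0 0;0 .0845 -.085 0 0 0 0;0 .0845 -.085 0 0 0 0;0 .0845 -.085 0 0 0 0;0 .0845 -.085 0 0 0 0;0 .0845 -.085 0 0 0 0;0 .0845 -.085 0 0 0 0;0 .0845 -.085 0 0 0 0;0 .0845 -.085 0 0 0 0;0 .0845 -.085 0 0 0 0;0 .0845 -.085 0 0 0 0;0 .0845 -.085 0 0 0 0;0 .0845 -.085 0 0 0 0;0 .0845 -.085 0 0 0 0;0 .0845 -.085 0 0 0 0")

```text
time: 1.82
ee_pos: [0.5508, 0.0054, 0.2312]
tcp_rot: [0.0, 0.979, 0.202, -0.0]
force: [1.2, 0.3, -0.1]
gripper_width: 0.0856
grasp_force: 0.0
```

drive_tool(commands="0 0 0 0 0 0 -.0367;0 0 0 0 0 0 -.0367;0 0 0 0 0 0 -.0367;0 0 0 0 0 0 -.0367;0 0 0 0 0 0 -.0367;0 0 0 0 0 0 -.0367;0 0 0 0 0 0 -.0367;0 0 0 0 0 0 -.0367;0 0 0 0 0 0 -.0367;0 0 0 0 0 0 -.0367;0 0 0 0 0 0 0;0 0 0 0 0 0 0;0 0 0 0 0 0 0")

```text
time: 2.9
ee_pos: [0.5506, 0.0035, 0.2312]
tcp_rot: [-0.0, 0.712, 0.703, -0.0]
force: [0.2, -1.1, 0.6]
gripper_width: 0.0851
grasp_force: 0.0
```

```bash
cat >> h.py <<'E'
def yaw(s):
    w,x,y,z=s["tcp_rot"]; return np.degrees(np.arctan2(2*(x*y+w*z),1-2*(y*y+z*z)))
E
python3 - <<'E'
from h import *
s=sense();print(s["time"],s["ee_pos"],yaw(s),s["tcp_rot"],s["q"])
w=get_image("wrist");pickle.dump((w,s),open("w1.pkl","wb"))
save("pics/w1.png",w["frame"])
E
```

```text
2.9 [0.55055322 0.00354495 0.23118988] 89.27038516229779 [-6.40041450e-05  7.11594628e-01  7.02590255e-01 -1.22944514e-04] [ 0.1888883   0.39335298 -0.36314291  1.99230556  0.19312941  0.78890012
 -0.29836563]
```

View pics/w1.png

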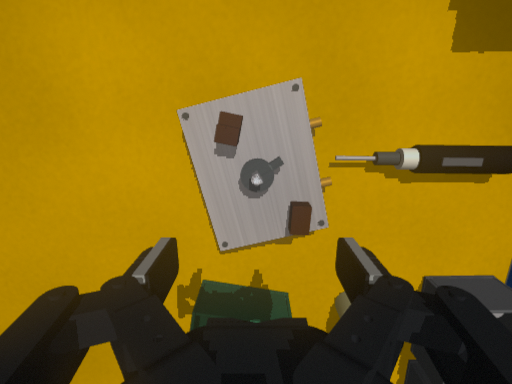

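The wrist view shows offcuts at (228,128) and (300,217), the collar at (257,178), and its lug at (280,162), pointing to +x+y.

```bash
python3 - <<'E'
from h import *
w,s=pickle.load(open("w1.pkl","rb"))
T=np.array(w["tool_from_camera"])
f=w["frame"].astype(int);r,g,b=f[...,0],f[...,1],f[...,2]
P=pts(w)
v,u=np.mgrid[:384,:512]; R=(u>170)&(u<335)&(v>70)&(v<255)
print("deck z",np.median(P[R&(f.min(2)>110)][:,2]))
for x in blobs(R&(r>b+25)&(r<170)&(P[...,2]>.05),60):
    z=P[x][:,2]; print("brown",np.argwhere(x).mean(0)[::-1].round(),x.sum(),np.percentile(z,[5,25,50,75,95]).round(4))
    for zz in (.060,.067,.071): print("  ",zz,rect(w,x,zz,s))
    zt=np.percentile(z,95)-.045
    for lo,hi in ((.056,.0635),(.0635,.080)):
        y=x&(P[...,2]>lo)&(P[...,2]<hi)
        if y.sum()>20: print("   band",lo,y.sum(),P[y].mean(0).round(4),rect(w,max(blobs(y,1),key=np.sum),P[y][:,2].mean(),s))
c=R&(P[...,2]>.059)&(P[...,2]<.072)&(abs(r-b)<25)&(np.hypot(P[...,0]-.55,P[...,1]-.0035)<.045)
x=max(blobs(c,20),key=np.sum);q=ray(w,np.argwhere(x)[:,::-1],.065,s)[:,:2]
d=q-[.5500,.0035];rr=np.hypot(*d.T);m=rr>.024
print("collar",x.sum(),q[rr<.03].mean(0),"lug pix",m.sum(),rr.max(),np.degrees(np.arctan2(d[m,1].mean(),d[m,0].mean())))
e=R&(P[...,2]>.08)&(np.hypot(P[...,0]-.55,P[...,1]-.0035)<.03)
print("shaft",e.sum(),P[e].mean(0),rect(w,max(blobs(e,1),key=np.sum),.087,s))
dk=R&(P[...,2]>.037)&(f.min(2)>60)
x=max(blobs(cv2.morphologyEx(dk.astype(np.uint8),3,np.ones((5,5))),50),key=np.sum);print("unit",rect(w,x,.045,s))
# knob from top image
E
```

```text
deck z 0.0449501502304854
brown [228. 128.] 710 [0.0591 0.0601 0.0702 0.0711 0.072 ]
   0.06 (array([0.5174, 0.0598]), array([34.7, 26.8]), np.float32(75.7))
   0.067 (array([0.5181, 0.0601]), array([33.9, 26.2]), np.float32(75.7))
   0.071 (array([0.5185, 0.0603]), array([33.5, 25.8]), np.float32(75.7))
   band 0.056 281 [0.5205 0.0701 0.0599] (array([0.5206, 0.0701]), array([13.5, 25.7]), np.float32(168.2))
   band 0.0635 427 [0.5171 0.0542 0.0708] (array([0.517 , 0.0541]), array([20.2, 25.4]), np.float32(168.0))
brown [300. 218.] 624 [0.0575 0.0662 0.0669 0.0674 0.0681]
   0.06 (array([ 0.6043, -0.0511]), array([43.1, 25.3]), np.float32(89.1))
   0.067 (array([ 0.6031, -0.0483]), array([42.1, 24.7]), np.float32(89.1))
   0.071 (array([ 0.6024, -0.0467]), array([41.6, 24.4]), np.float32(89.1))
   band 0.056 35 [ 0.6044 -0.0321  0.06  ] (array([ 0.6044, -0.0321]), array([ 2.6, 22.4]), np.float32(179.3))
   band 0.0635 562 [ 0.6032 -0.0501  0.0669] (array([ 0.603 , -0.0503]), array([38.7, 23.7]), np.float32(86.5))
brown [174. 246.] 109 [0.2447 0.2469 0.2491 0.2512 0.2535]
   0.06 (array([ 0.4417, -0.087 ]), array([24.8,  7.8]), np.float32(84.5))
   0.067 (array([ 0.4441, -0.0834]), array([24.2,  7.6]), np.float32(84.5))
   0.071 (array([ 0.4455, -0.0813]), array([23.9,  7.5]), np.float32(84.5))
collar 894 [0.55183605 0.00849139] lug pix 94 0.03613920806918021 37.2414476984318
shaft 96 [0.54916419 0.00650602 0.08551528] (array([0.5488, 0.0065]), array([10.5, 12.2]), np.float32(122.4))
unit (array([0.5502, 0.0063]), array([149.5, 189.3]), np.float32(103.0))
```

drive_tool(commands=".35 .087 -.056 0 0 0 0;.35 .087 -.056 0 0 0 0;.35 0 0 .1 0 0 .034;.35 0 0 .1 0 0 .034;.35 0 0 .1 0 0 0;.35 0 0 .1 0 0 0;.35 0 0 0 0 0 0;.35 0 0 0 0 0 0", newtons=30)

```text
time: 3.62
ee_pos: [0.5166, 0.0562, 0.1104]
tcp_rot: [-0.001, 0.782, 0.624, -0.002]
force: [-0.6, -0.1, 1.1]
gripper_width: 0.0553
grasp_force: 0.0
```

drive_tool(commands=".35 0 0 .08 0 0 0;.35 0 0 .08 0 0 0;.35 0 0 .047 0 0 0;.35 0 0 0 0 0 0;.35 0 0 0 0 0 0;.9 0 0 0 0 0 0;.9 0 0 0 0 0 0;.9 0 0 0 0 0 0;.9 0 0 0 0 0 0;.9 0 0 0 0 0 0;.9 0 0 0 0 0 0", newtons=30)

```text
time: 4.53
ee_pos: [0.519, 0.0564, 0.0509]
tcp_rot: [0.001, 0.782, 0.624, 0.001]
force: [-0.7, 0.6, 7.4]
gripper_width: 0.0256
grasp_force: 30.4
```

drive_tool(commands=".9 0 0 -.1 0 0 0;.9 0 0 -.1 0 0 0;.9 0 0 -.1 0 0 0;.9 0 0 -.1 0 0 0;.9 -.117 .026 0 0 0 0;.9 -.117 .026 0 0 0 0;.9 -.117 .026 0 0 0 0;.9 -.117 .026 0 0 0 0;.9 -.117 .026 0 0 0 0;.9 -.117 .026 0 0 0 0;.9 -.117 .026 0 0 0 0;.9 -.117 .026 0 0 0 0;.9 0 0 0 0 0 0;.9 0 0 0 0 0 0")

```text
time: 5.7
ee_pos: [0.5154, -0.2349, 0.1697]
tcp_rot: [0.001, 0.784, 0.621, -0.0]
force: [0.4, 0.7, -0.5]
gripper_width: 0.0252
grasp_force: 29.7
```

drive_tool(commands=".9 0 0 .1 0 0 0;.9 0 0 .1 0 0 0;.9 0 0 .1 0 0 0;.9 0 0 .1 0 0 0;.9 0 0 .04 0 0 0;.9 0 0 0 0 0 0;.35 0 0 0 0 0 0;.35 0 0 0 0 0 0;.35 0 0 0 0 0 0;.35 0 0 0 0 0 0;.35 0 0 -.11 0 0 0;.35 0 0 -.11 0 0 0;.35 0 0 -.11 0 0 0;.35 0 0 -.11 0 0 0;.35 0 0 0 0 0 0")

```text
time: 6.95
ee_pos: [0.5206, -0.2329, 0.1765]
tcp_rot: [0.006, 0.782, 0.624, 0.003]
force: [1.0, 0.3, 0.1]
gripper_width: 0.0557
grasp_force: 0.0
```

drive_tool(commands=".35 .109 .023 0 0 0 0;.35 .109 .023 0 0 0 0;.35 .109 .023 0 0 0 0;.35 .109 .023 0 0 0 0;.35 .109 .023 0 0 0 0;.35 .109 .023 0 0 0 0;.35 0 0 .1 0 0 -.0286;.35 0 0 .1 0 0 -.0286;.35 0 0 0 0 0 0;.35 0 0 0 0 0 0;.35 0 0 0 0 0 0")

```text
time: 7.87
ee_pos: [0.6006, -0.0499, 0.1103]
tcp_rot: [0.001, 0.724, 0.69, 0.0]
force: [0.2, -1.0, 0.5]
gripper_width: 0.0553
grasp_force: 0.0
```

drive_tool(commands=".35 -.004 .008 .08 0 0 0;.35 0 0 .08 0 0 0;.35 0 0 .037 0 0 0;.35 0 0 0 0 0 0;.35 0 0 0 0 0 0;.9 0 0 0 0 0 0;.9 0 0 0 0 0 0;.9 0 0 0 0 0 0;.9 0 0 0 0 0 0;.9 0 0 0 0 0 0;.9 0 0 0 0 0 0")

```text
time: 8.78
ee_pos: [0.6035, -0.0505, 0.0516]
tcp_rot: [0.001, 0.723, 0.691, 0.001]
force: [-1.1, -0.8, 7.4]
gripper_width: 0.0233
grasp_force: 30.6
```

drive_tool(commands=".9 0 0 -.1 0 0 0;.9 0 0 -.1 0 0 0;.9 0 0 -.1 0 0 0;.9 0 0 -.1 0 0 0;.9 -.115 -.0375 0 0 0 0;.9 -.115 -.0375 0 0 0 0;.9 -.115 -.0375 0 0 0 0;.9 -.115 -.0375 0 0 0 0;.9 -.115 -.0375 0 0 0 0;.9 -.115 -.0375 0 0 0 0;.9 -.115 -.0375 0 0 0 0;.9 0 0 0 0 0 .0286;.9 0 0 0 0 0 .0286;.9 0 0 0 0 0 0;.9 0 0 0 0 0 0")

```text
time: 10.03
ee_pos: [0.5132, -0.2881, 0.1704]
tcp_rot: [0.0, 0.781, 0.625, 0.0]
force: [-0.2, 0.9, -0.2]
gripper_width: 0.0231
grasp_force: 29.8
```

drive_tool(commands=".9 0 0 .1 0 0 0;.9 0 0 .1 0 0 0;.9 0 0 .1 0 0 0;.9 0 0 .08 0 0 0;.9 0 0 0 0 0 0;.9 0 0 0 0 0 0;.35 0 0 0 0 0 0;.35 0 0 0 0 0 0;.35 0 0 0 0 0 0;.35 0 0 0 0 0 0;.35 0 0 -.13 0 0 0;.35 0 0 -.13 0 0 0;.35 0 0 -.13 0 0 0;.35 0 0 -.13 0 0 0;.35 0 0 -.13 0 0 0;.35 0 0 0 0 0 0")

```text
time: 11.37
ee_pos: [0.5182, -0.2903, 0.2603]
tcp_rot: [0.008, 0.782, 0.624, 0.003]
force: [1.2, -0.4, 0.5]
gripper_width: 0.0551
grasp_force: 0.0
```

```bash
python3 - <<'E'
from h import *
t=get_image("top");s=get_image("scene")
c=lambda f,y0,y1,x0,x1:cv2.resize(f[y0:y1,x0:x1],(400,300),interpolation=cv2.INTER_NEAREST)
save("pics/b.png",np.hstack([c(t["frame"],170,275,300,440),c(s["frame"],110,230,90,250)]))
t0,_=pickle.load(open("im0.pkl","rb"))
f=t0["frame"][220:256,135:183];save("pics/knob.png",cv2.resize(f,(768,576),interpolation=cv2.INTER_NEAREST))
print(sense()["ee_pos"])
E
```

```text
[ 0.51424196 -0.28899963  0.25398359]
```

View pics/b.png

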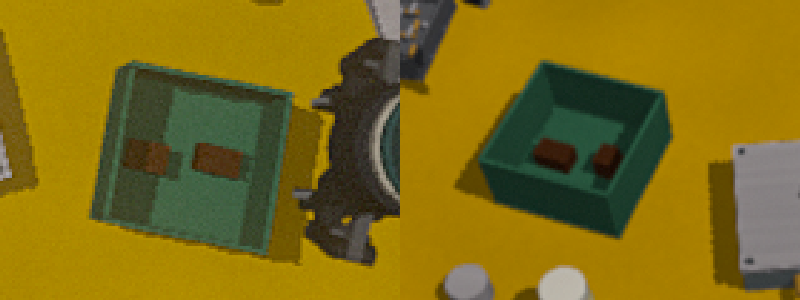

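View pics/knob.png

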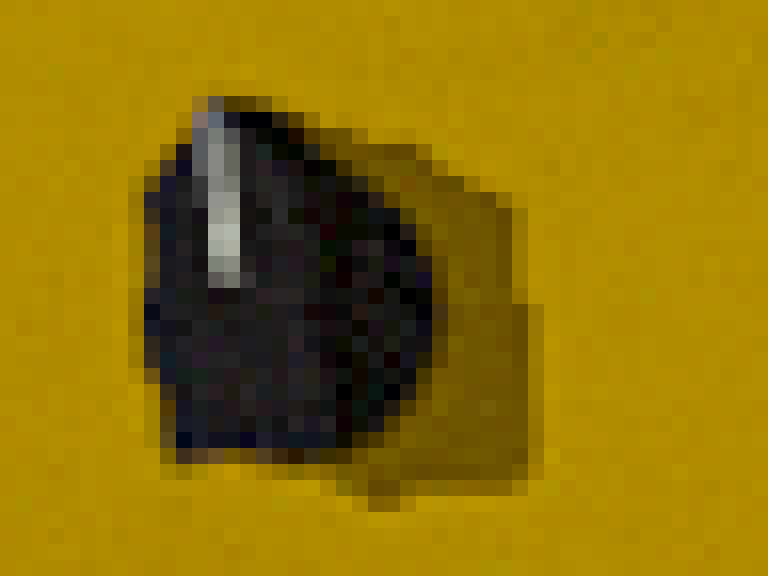

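Both offcuts are in the bin. In the crop they sit at about (150,158) and (218,160). The knob's nose points to +x, slightly left. I'll look at the stem again from another yaw so the wrist calibration error cancels.

drive_tool(commands=".1 .122 -.0124 0 0 0 0;.1 .122 -.0124 0 0 0 0;.1 .122 -.0124 0 0 0 0;.1 .122 -.0124 0 0 0 0;.1 .122 -.0124 0 0 0 0;.1 .122 -.0124 0 0 0 0;.1 .122 -.0124 0 0 0 0;.1 .122 -.0124 0 0 0 0;.1 0 0 0.03 0 0 .0325;.1 0 0 0.03 0 0 .0325;.1 0 0 0.03 0 0 .0325;.1 0 0 0.03 0 0 .0325;.1 0 0 0.03 0 0 .0325;.1 0 0 .03 0 0 .0325;.1 0 0 .02 0 0 .0325;.1 0 0 0 0 0 0;.1 0 0 0 0 0 0;.1 0 0 0 0 0 0")

```text
time: 12.97
ee_pos: [0.5486, 0.0037, 0.1906]
tcp_rot: [-0.0, 0.95, 0.312, -0.001]
force: [1.1, 0.2, -0.6]
gripper_width: 0.0772
grasp_force: 0.0
```

```bash
python3 - <<'E'
from h import *
s=sense();w=get_image("wrist");pickle.dump((w,s),open("w2.pkl","wb"));save("pics/w2.png",w["frame"])
print(s["ee_pos"],yaw(s),s["q"])
E
```

```text
[0.54858637 0.00374745 0.1906444 ] 36.37267577097471 [ 0.07230644  0.43267781 -0.21385316  2.03580006  0.14053233  0.68783734
 -1.16730098]
```

View pics/w2.png

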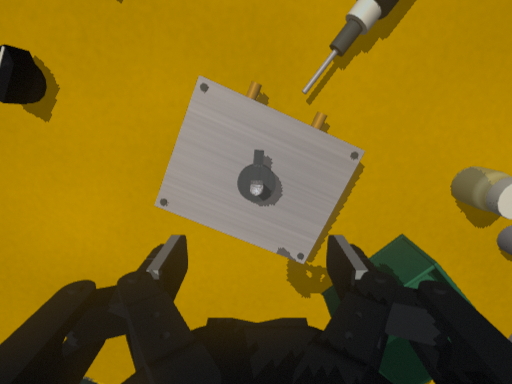

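The lug now points straight up, at (259,158), with the collar at (257,183). So a tool yaw of about 36° matches the lug.

```bash
python3 - <<'E'
from h import *
A=[];B=[]
for n in ("w1.pkl","w2.pkl"):
    w,s=pickle.load(open(n,"rb"));f=w["frame"].astype(int);r,g,b=f[...,0],f[...,1],f[...,2]
    v,u=np.mgrid[:384,:512];R=(u>150)&(u<370)&(v>65)&(v<270)
    X=ray(w,np.c_[u.ravel(),v.ravel()],.045,s).reshape(384,512,3);R&=np.hypot(X[...,0]-.55,X[...,1]-.004)<.14
    # deck plate: grey, bright
    dk=R&(abs(r-b)<30)&(f.min(2)>75)
    x=max(blobs(cv2.morphologyEx(dk.astype(np.uint8),2,np.ones((3,3))),50),key=np.sum);x=cv2.morphologyEx(x.astype(np.uint8),3,np.ones((25,25)))
    ur=rect(w,x,.045,s)
    # screws
    X65=ray(w,np.c_[u.ravel(),v.ravel()],.065,s).reshape(384,512,3)
    dark=R&(f.max(2)<100)&(abs(r-b)<25)
    c=np.array(ur[0]); sc=[]
    for q in blobs(dark,12):
        p=ray(w,np.argwhere(q)[:,::-1].mean(0),.046,s)[0,:2]
        if q.sum()<90 and .09<np.hypot(*(p-c))<.12: sc.append(p)
    sc=np.array(sc); print(n,"unit",ur,"screws",len(sc),sc.round(4).tolist(),sc.mean(0))
    # lug: collar-coloured blob, axis = screws mean
    ax=sc.mean(0) if len(sc)==4 else c
    d=X65[...,:2]-ax; rr=np.hypot(d[...,0],d[...,1])
    m=(rr>.024)&(rr<.036)&(f.max(2)<105)
    m=max(blobs(m,8),key=np.sum); dd=d[m].mean(0);print(" lug",m.sum(),np.degrees(np.arctan2(dd[1],dd[0])))
    X87=ray(w,np.c_[u.ravel(),v.ravel()],.087,s).reshape(384,512,3)
    e=(np.hypot(X87[...,0]-ax[0],X87[...,1]-ax[1])<.010)&(f.min(2)>150)
    print(" shaft",e.sum(),X87[e].mean(0)[:2])
    yw=np.radians(yaw(s));Rt=np.array([[np.cos(yw),np.sin(yw)],[np.sin(yw),-np.cos(yw)]])
    A.append(np.hstack([np.eye(2),Rt]));B.append((ax+c)/2)
sol=np.linalg.lstsq(np.vstack(A),np.hstack(B),rcond=None);print("axis, tool-frame err",sol[0])
E
```

```text
w1.pkl unit (array([0.5502, 0.0056]), array([148.9, 188.3]), np.float32(102.9)) screws 4 [[0.5955, 0.104], [0.4668, 0.0746], [0.634, -0.0635], [0.5055, -0.0928]] [0.55045396 0.00557102]
 lug 91 31.298317110770704
 shaft 49 [0.550188   0.00562644]
w2.pkl unit (array([0.551, 0.006]), array([148.8, 188.8]), np.float32(102.8)) screws 5 [[0.5954, 0.1039], [0.634, -0.0632], [0.4668, 0.0747], [0.4975, -0.0749], [0.5055, -0.0926]] [ 0.53983678 -0.01040607]
 lug 143 26.376204531045445
 shaft 56 [0.5498076  0.00535016]
axis, tool-frame err [ 5.51080093e-01  5.11630857e-03  4.59571105e-04 -7.59025551e-04]
```

Both yaws put the axis at (0.5503, 0.0056), so the wrist calibration error is negligible. The lug angle needs refining.

```bash
python3 - <<'E'
from h import *
for n in ("w1.pkl","w2.pkl"):
    w,s=pickle.load(open(n,"rb"));f=w["frame"].astype(int)
    T=np.array(w["tool_from_camera"]);from scipy.spatial.transform import Rotation as Ro
    z=w["z_map"];v,u=np.mgrid[:384,:512];c=np.dstack([(u-w["cx"])/w["fx"]*z,(v-w["cy"])/w["fy"]*z,z])
    q=s["tcp_rot"];W=Ro.from_quat([q[1],q[2],q[3],q[0]]).as_matrix()
    P=(c@T[:3,:3].T+T[:3,3])@W.T+s["ee_pos"]
    d=P[...,:2]-[.5503,.0056];rr=np.hypot(d[...,0],d[...,1])
    for lo in (.022,.025):
        m=(rr>lo)&(rr<.037)&(P[...,2]>.060)&(P[...,2]<.07)
        dd=d[m].mean(0);print(n,m.sum(),rr[m].max(),np.degrees(np.arctan2(dd[1],dd[0])),P[m][:,2].mean())
E
```

```text
w1.pkl 99 0.03446406280898015 34.019174402709034 0.06465768765459698
w1.pkl 76 0.03446406280898015 33.942195771950175 0.06462856909488339
w2.pkl 133 0.03489151609246101 32.6698878861376 0.06483943756184775
w2.pkl 103 0.03489151609246101 32.51328013597995 0.06477872515062487
```

drive_tool(commands="0 .0457 -.1088 0 0 0 0;0 .0457 -.1088 0 0 0 0;0 .0457 -.1088 0 0 0 0;0 .0457 -.1088 0 0 0 0;0 .0457 -.1088 0 0 0 0;0 .0457 -.1088 0 0 0 0;0 .0457 -.1088 0 0 0 0;0 .0457 -.1088 0 0 0 0;0 0 0 0 0 0 .031;0 0 0 0 0 0 .031;0 0 0 0 0 0 .031;0 0 0 0 0 0 .031;0 0 0 0 0 0 .031;0 0 0 0 0 0 0;0 0 0 0 0 0 0;0 0 0 0 0 0 0")

```text
time: 14.35
ee_pos: [0.4832, 0.2792, 0.1913]
tcp_rot: [-0.0, 0.997, 0.074, 0.0]
force: [-0.7, 0.8, -0.2]
gripper_width: 0.0854
grasp_force: 0.0
```

```bash
python3 - <<'E'
from h import *
s=sense();w=get_image("wrist");pickle.dump((w,s),open("w3.pkl","wb"))
save("pics/w3.png",cv2.resize(w["frame"][100:280,140:380],(800,600),interpolation=cv2.INTER_NEAREST))
print(s["ee_pos"],yaw(s),s["q"])
E
```

```text
[0.48322731 0.27917277 0.19129955] 8.48361034025725 [-0.52730203  0.43647202 -0.10337323  2.01970753  0.06863674  0.68827055
 -2.09680264]
```

View pics/w3.png

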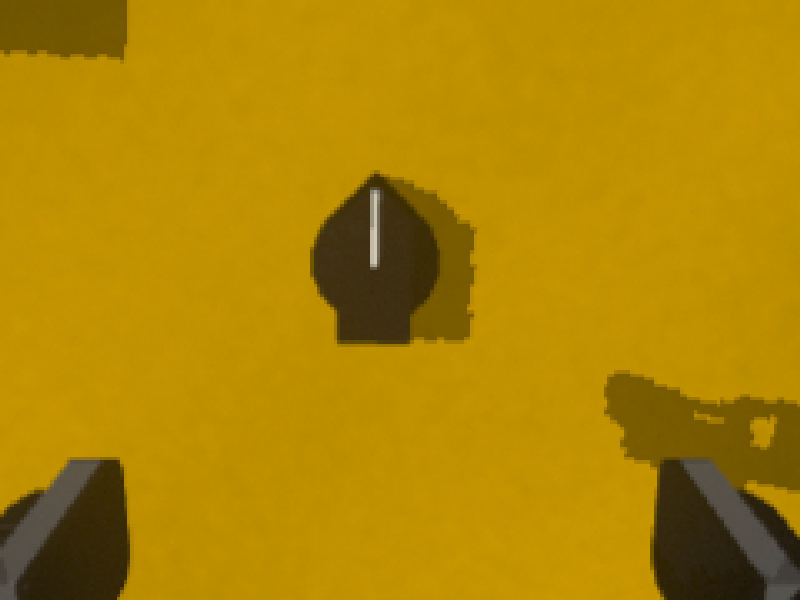

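In the crop the knob's nose points straight up, tip at (377,175). The white line runs from (374,190) to (374,268), and the skirt is centred near (375,262).

```bash
python3 - <<'E'
from h import *
w,s=pickle.load(open("w3.pkl","rb"));f=w["frame"].astype(int);r,g,b=f[...,0],f[...,1],f[...,2]
v,u=np.mgrid[:384,:512];R=(v>140)&(v<215)&(u>220)&(u<290)
wh=R&(b>120);p=ray(w,np.argwhere(wh)[:,::-1],.036,s)[:,:2]
vx,vy,x0,y0=cv2.fitLine((p*1000).astype(np.float32),2,0,.01,.01).ravel();print("line",wh.sum(),np.degrees(np.arctan2(vy,vx)),x0,y0)
k=max(blobs(R&(r<95)&(abs(r-b)<60)&(g<75)|wh,50),key=np.sum)
ys,xs=np.where(k);print("bbox px",xs.min(),xs.max(),ys.min(),ys.max(),k.sum())
a=np.radians(yaw(s));D=np.array([[np.cos(a),np.sin(a)],[np.sin(a),-np.cos(a)]])  # cols tool x,y
loc=lambda uv,z:((ray(w,uv,z,s)[:,:2]-s["ee_pos"][:2])@D*1000).round(1)
row=[(vv,xs[ys==vv].min(),xs[ys==vv].max()) for vv in range(ys.min(),ys.max()+1)]
wide=[q for q in row if q[2]-q[1]==max(t[2]-t[1] for t in row)]
print("skirt wide rows",wide,[loc([[ (q[1]+q[2])/2,q[0]]],.006).tolist() for q in wide], "half", loc([[wide[0][1]-.5,wide[0][0]],[wide[0][2]+.5,wide[0][0]]],.006).tolist())
bk=ys.max();print("back edge top z36",loc([[xs[ys==bk].mean(),bk+.5]],.036),"width",loc([[row[-3][1]-.5,row[-3][0]],[row[-3][2]+.5,row[-3][0]]],.036).tolist())
print("tip z?",loc([[xs[ys==ys.min()].mean(),ys.min()-.5]]*2,.036),loc([[xs[ys==ys.min()].mean(),ys.min()-.5]],.006), "line ends",loc(np.argwhere(wh)[[0,-1],::-1],.036).tolist())
E
```

```text
line 45 7.991465 495.06335 286.61667
bbox px 234 270 153 201 1233
skirt wide rows [(175, np.int64(234), np.int64(270)), (176, np.int64(234), np.int64(270)), (177, np.int64(234), np.int64(270)), (178, np.int64(234), np.int64(270)), (179, np.int64(234), np.int64(270)), (180, np.int64(234), np.int64(270)), (181, np.int64(234), np.int64(270)), (182, np.int64(234), np.int64(270))] [[[-1.5, -5.7]], [[-2.8, -5.7]], [[-4.1, -5.7]], [[-5.4, -5.7]], [[-6.7, -5.7]], [[-8.0, -5.7]], [[-9.3, -5.7]], [[-10.6, -5.7]]] half [[-1.5, -28.8], [-1.5, 17.5]]
back edge top z36 [[-26.6  -5.3]] width [[-23.6, -17.5], [-23.6, 7.0]]
tip z? [[30.6 -5. ]
 [30.6 -5. ]] [[26.6 -5.5]] line ends [[25.6, -5.0], [0.4, -5.1]]
```

```bash
python3 - <<'E'
from h import *
w,s=pickle.load(open("w3.pkl","rb"))
from scipy.spatial.transform import Rotation as Ro
T=np.array(w["tool_from_camera"]);z=w["z_map"];v,u=np.mgrid[:384,:512];c=np.dstack([(u-w["cx"])/w["fx"]*z,(v-w["cy"])/w["fy"]*z,z])
q=s["tcp_rot"];W=Ro.from_quat([q[1],q[2],q[3],q[0]]).as_matrix()
L=(c@T[:3,:3].T+T[:3,3]);H=(L@W.T+s["ee_pos"])[...,2]
R=(v>140)&(v<215)&(u>220)&(u<290)
for lo,hi in ((.03,.042),(.003,.010),(.012,.028)):
    m=R&(H>lo)&(H<hi)
    if m.sum(): 
        l=L[m]*1000;print(lo,m.sum(),H[m].mean().round(4),"x",np.percentile(l[:,0],[0,3,97,100]).round(1),"y",np.percentile(l[:,1],[0,3,97,100]).round(1))
m=R&(H>.03)
for vv in range(150,204,3): 
    k=m[vv]
    if k.any(): print(vv,(L[vv][k][:,0].mean()*1000).round(1),(L[vv][k][[0,-1],1]*1000).round(1),(H[vv][k].mean()*1000).round(1))
E
```

```text
0.03 974 0.0359 x [-27.6 -26.   24.1  29.3] y [-18.1 -17.5   6.4   7.5]
0.003 355 0.0059 x [-24.8 -21.2  12.2  28.4] y [-29.6 -28.3  17.   18.2]
0.012 41 0.0187 x [16.9 17.1 28.2 29.4] y [-18.  -17.2   6.3   6.7]
153 29.3 [-5. -5.] 30.8
156 26.4 [-8.4 -2.7] 34.2
159 23.3 [-11.8   0.6] 35.7
162 19.9 [-15.2   4. ] 35.8
165 16.5 [-17.4   7.4] 35.9
168 13.1 [-17.4   7.4] 36.1
171 9.6 [-17.5   7.4] 35.7
174 8.8 [-17.6   0.3] 48.2
177 2.7 [-17.7   6.3] 35.8
180 -0.8 [-17.6   6.4] 35.9
183 -4.4 [-17.8   6.4] 35.8
186 -8.0 [-17.9   6.4] 35.5
189 -11.5 [-17.8   6.4] 36.0
192 -15.1 [-17.9   6.4] 36.1
195 -18.8 [-17.9   6.4] 35.7
198 -22.3 [-18.    6.5] 36.2
201 -26.0 [-18.1   6.5] 36.1
```

drive_tool(commands=".2 -.0157 -.018 .1 0 0 .003;.2 0 0 .11 0 0 0;.2 0 0 .11 0 0 0;.2 0 0 .11 0 0 0;.2 0 0 0 0 0 0;.2 0 0 0 0 0 0;.2 0 0 0 0 0 0", newtons=60)

```text
time: 14.98
ee_pos: [0.4786, 0.2843, 0.0633]
tcp_rot: [-0.001, 0.998, 0.068, 0.001]
force: [0.1, 0.5, -0.1]
gripper_width: 0.0683
grasp_force: 0.0
```

drive_tool(commands=".2 0 0 .08 0 0 0;.2 0 0 .06 0 0 0;.2 0 0 .036 0 0 0;.2 0 0 0 0 0 0;.2 0 0 0 0 0 0;.2 0 0 0 0 0 0;.2 0 0 0 0 0 0")

```text
time: 15.57
ee_pos: [0.4786, 0.2843, 0.0107]
tcp_rot: [-0.001, 0.998, 0.068, 0.001]
force: [0.0, 0.4, -0.3]
gripper_width: 0.0681
grasp_force: 0.0
```

drive_tool(commands=".2 -.003 0 0 0 0 0;.2 0 0 0 0 0 0;.2 0 0 0 0 0 0;.9 0 0 0 0 0 0;.9 0 0 0 0 0 0;.9 0 0 0 0 0 0;.9 0 0 0 0 0 0;.9 0 0 0 0 0 0;.9 0 0 0 0 0 0;.9 0 0 0 0 0 0;.9 0 0 0 0 0 0")

```text
time: 16.48
ee_pos: [0.477, 0.2838, 0.0094]
tcp_rot: [-0.0, 0.998, 0.068, 0.0]
force: [-0.3, 0.1, 3.7]
gripper_width: 0.0248
grasp_force: 59.4
```

drive_tool(commands=".9 0 0 -.117 0 0 0;.9 0 0 -.117 0 0 0;.9 0 0 -.117 0 0 0;.9 0 0 -.117 0 0 0;.9 .0142 .1191 0 0 0 0;.9 .0142 .1191 0 0 0 0;.9 .0142 .1191 0 0 0 0;.9 .0142 .1191 0 0 0 0;.9 .0142 .1191 0 0 0 0;.9 .0142 .1191 0 0 0 0;.9 .0142 .1191 0 0 0 0;.9 .0142 .1191 0 0 0 0;.9 0 0 0 0 0 -.035;.9 0 0 0 0 0 -.035;.9 0 0 0 0 0 -.035;.9 0 0 0 0 0 -.035;.9 0 0 0 0 0 0;.9 0 0 0 0 0 0;.9 0 0 0 0 0 0;.9 0 0 0 0 0 0")

```text
time: 18.15
ee_pos: [0.5492, 0.0052, 0.1495]
tcp_rot: [0.0, 0.959, 0.283, -0.0]
force: [-0.8, -0.3, -0.6]
gripper_width: 0.0252
grasp_force: 59.3
```

```bash
python3 - <<'E'
from h import *
s=sense();w=get_image("wrist");pickle.dump((w,s),open("w4.pkl","wb"));save("pics/w4.png",w["frame"])
print(s["ee_pos"],yaw(s),s["gripper_width"],s["tcp_rot"])
f=w["frame"].astype(int);v,u=np.mgrid[:384,:512]
from scipy.spatial.transform import Rotation as Ro
T=np.array(w["tool_from_camera"]);z=w["z_map"];c=np.dstack([(u-w["cx"])/w["fx"]*z,(v-w["cy"])/w["fy"]*z,z]);L=c@T[:3,:3].T+T[:3,3]
m=(f.min(2)>140)&(abs(L[...,0])<.05)&(abs(L[...,1])<.02)&(L[...,2]<0.0)
print(m.sum(),(L[m]*1000).round(1)[::4].tolist())
E
```

```text
[0.54915428 0.00518494 0.14953422] 32.91655173501486 0.025165388350105334 [ 4.08779621e-05  9.59026284e-01  2.83317022e-01 -2.24766879e-04]
263 [[31.7, -0.7, -27.0], [31.0, -1.2, -26.4], [31.2, 0.6, -27.2], [30.6, 0.2, -26.6], [30.2, -0.3, -27.1], [29.9, -0.7, -27.5], [29.6, -1.2, -28.1], [29.3, 0.6, -27.2], [28.8, 0.2, -27.2], [28.2, -0.3, -26.9], [27.7, -0.7, -26.9], [27.3, -1.2, -27.1], [27.4, 0.6, -27.4], [26.8, 0.2, -26.9], [26.4, -0.3, -27.4], [25.8, -0.7, -27.0], [25.4, -1.2, -27.1], [25.3, 0.6, -27.0], [24.8, 0.2, -27.0], [24.5, -0.3, -27.4], [23.9, -0.7, -27.2], [22.7, -1.2, -25.5], [23.5, 0.6, -27.4], [23.1, 0.2, -27.8], [22.5, -0.3, -27.4], [21.6, -0.8, -26.5], [21.3, -1.2, -27.1], [21.2, 0.6, -26.8], [20.9, 0.2, -27.1], [20.3, -0.3, -27.1], [19.9, -0.8, -27.2], [19.2, -1.2, -26.9], [19.2, 0.7, -26.8], [19.3, 0.2, -28.0], [17.8, -0.3, -25.8], [17.5, -0.8, -26.5], [17.3, -1.2, -27.1], [17.4, 0.7, -27.3], [16.9, 0.2, -27.4], [16.2, -0.3, -27.0], [15.5, -0.8, -26.6], [15.5, -1.2, -27.6], [15.2, 0.7, -27.1], [14.8, 0.2, -27.3], [14.5, -0.3, -27.7], [14.0, -0.8, -27.8], [13.0, -1.2, -26.8], [13.1, 0.7, -26.9], [12.2, 0.2, -26.3], [12.1, -0.3, -27.1], [11.5, -0.8, -26.9], [10.9, -1.3, -26.8], [11.0, 0.7, -27.0], [10.4, 0.7, -26.9], [10.2, 0.7, -27.5], [8.9, -0.8, -27.1], [8.5, -0.8, -27.2], [8.1, -0.8, -27.5], [7.6, -0.8, -27.5], [7.0, -0.8, -27.4], [5.8, -0.8, -26.2], [6.2, -0.3, -27.9], [9.4, -14.4, -37.1], [9.6, 16.1, -37.5], [9.3, 15.6, -37.9], [8.0, 15.2, -37.3]]
```

View pics/w4.png

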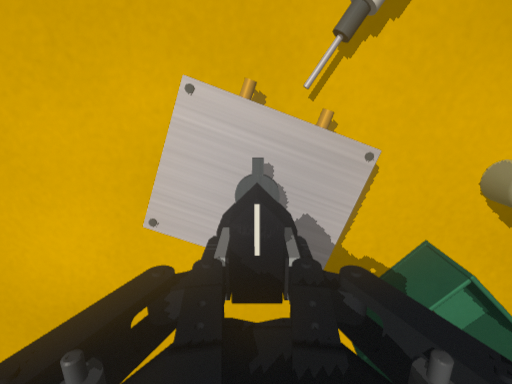

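The knob is held with its nose in line with the lug, tip at (258,185) and lug at (258,163). Now I'll lower it.

drive_tool(commands=".9 0 .0015 .05 0 0 0;.9 0 0 .05 0 0 0;.9 0 0 .05 0 0 0;.9 0 0 .02 0 0 0;.9 0 0 0 0 0 0;.9 0 0 .01 0 0 0;.9 0 0 .01 0 0 0;.9 0 0 0 0 0 0;.9 0 0 0 0 0 0", newtons=80)

```text
time: 18.95
ee_pos: [0.55, 0.0048, 0.0931]
tcp_rot: [0.0, 0.959, 0.284, 0.0]
force: [-0.0, -0.1, -0.8]
gripper_width: 0.0246
grasp_force: 83.1
```

drive_tool(commands=".9 0 0 .008 0 0 0;.9 0 0 .008 0 0 0;.9 0 0 .008 0 0 0;.9 0 0 0 0 0 0;.9 0 0 0 0 0 0")

```text
time: 19.37
ee_pos: [0.5499, 0.005, 0.0854]
tcp_rot: [-0.0, 0.959, 0.284, 0.0]
force: [0.4, 0.6, -2.3]
gripper_width: 0.0246
grasp_force: 83.1
```

drive_tool(commands=".9 0 0 .01 0 0 0;.9 0 0 .01 0 0 0;.9 0 0 .01 0 0 0;.9 0 0 .004 0 0 0;.9 0 0 0 0 0 0;.9 0 0 0 0 0 0")

```text
time: 19.87
ee_pos: [0.5499, 0.005, 0.0751]
tcp_rot: [-0.0, 0.959, 0.284, 0.0]
force: [1.0, 1.4, -1.8]
gripper_width: 0.0245
grasp_force: 83.2
```

drive_tool(commands=".9 0 0 .005 0 0 0;.9 0 0 .005 0 0 0;.9 0 0 0 0 0 0;.9 0 0 .005 0 0 0;.9 0 0 .005 0 0 0;.9 0 0 .005 0 0 0;.9 0 0 0 0 0 0;.9 0 0 0 0 0 0")

```text
time: 20.53
ee_pos: [0.55, 0.0049, 0.0688]
tcp_rot: [0.0, 0.959, 0.284, 0.0]
force: [-0.1, 1.2, 9.4]
gripper_width: 0.0245
grasp_force: 84.5
```

drive_tool(commands=".9 0 0 .005 0 0 0;.9 0 0 .005 0 0 0;.9 0 0 0 0 0 0;.9 0 0 .004 0 0 0;.9 0 0 0 0 0 0;.9 0 0 0 0 0 0;.9 0 0 0 0 0 0")

```text
time: 21.12
ee_pos: [0.55, 0.005, 0.0664]
tcp_rot: [0.001, 0.959, 0.284, 0.0]
force: [-3.0, 1.0, 23.0]
gripper_width: 0.0247
grasp_force: 86.8
```

```bash
python3 - <<'E'
from h import *
s=sense();w=get_image("wrist")
f=w["frame"].astype(int);v,u=np.mgrid[:384,:512]
T=np.array(w["tool_from_camera"]);z=w["z_map"];c=np.dstack([(u-w["cx"])/w["fx"]*z,(v-w["cy"])/w["fy"]*z,z]);L=c@T[:3,:3].T+T[:3,3]
m=(f.min(2)>140)&(abs(L[...,0])<.04)&(abs(L[...,1])<.005)&(L[...,2]<0.0)
l=L[m];print(s["ee_pos"],yaw(s),m.sum(),"top z",s["ee_pos"][2]-np.median(l[:,2]),"line x",l[:,0].min(),l[:,0].max(),"dir",np.degrees(np.polyfit(l[:,0],l[:,1],1)[0]))
# deck and lug height, offcuts in bin
print(s["force"],s["time"])
t=get_image("top");P=pts(t);f=t["frame"].astype(int);b=(f[...,0]>f[...,2]+20)&(f[...,0]>f[...,1]+15)&(f[...,0]<150);b[:190]=0;b[262:]=0;b[:,:330]=0;b[:,408:]=0
for x in blobs(b,15): print("offcut",P[x].mean(0).round(3),x.sum())
E
```

```text
[0.54999337 0.00499635 0.06640732] 33.00328260785129 240 top z 0.09343351189083193 line x 0.005854522757668179 0.03194334248024663 dir -0.4323895316135603
[-3.022148    1.02498965 22.98641669] 21.1167
offcut [ 0.464 -0.322  0.008] 889
offcut [ 0.506 -0.18   0.011] 98
offcut [ 0.518 -0.225  0.034] 129
offcut [ 0.515 -0.289  0.026] 138
```

```bash
python3 -c "
from bench import finish_job
print(finish_job())"
```

```text
the job is handed in; nothing more can be done
None
```

I handed the job in at about 21 s of the 58 s limit: both offcuts are in the bin, and the knob is on the D-shaft with its nose in line with the lug, held down at the stem's bottom stop with about 23 N. The hand-in gave no verdict; these are my own final measurements.

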